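Hold open the model case's gate

ROBOT

A 6-joint arm with a two-finger parallel gripper is mounted at the origin on the work surface. World frame = base frame: x ahead of the robot, y to its left, z up, the work surface at z = 0. Lengths are in m, angles in rad, forces in N, time in s.
With the tool pointing down it reaches from about 0.375 to 0.9 m from the base axis. Payload 3.1 kg.
Tool frame: the origin (TCP) lies at the very end of the fingers, on their centre line; the grasp point (between the pads) lies 19 mm behind it (manip.pinch_z is the distance from the TCP to the grasp point, in m); z points along the fingers, y is the direction in which the jaws open and shut (so a half turn about z gives the same grasp; the last joint's range is limited). The gripper opens to 85 mm and grips with 20 to 120 N. Pads are 22 mm wide; open, the fingers measure 114 mm over their backs; the gripper's body (76 mm by 85 mm) begins 54 mm behind the grasp point. The pads swing forward as they close: fully open they stand 13 mm farther back than shut.
Start: joints at [0.96, 0.527, 1.433, -0, 1.181, -0.178], TCP at [0.262, 0.567, 0.231] pointing down, gripper open.
Joint ranges: [-3.08, 3.08], [-0.75, 2.2], [0.22, 2.44], [-1.43, 4.57], [0, 2.65], [-2.85, 2.85]. Speed limits (rad/s): [2.79, 2.79, 3.14, 3.14, 3.14, 3.14].

INTERFACE

Orientations are given as a unit quaternion [x, y, z, w].
In Python, from station import manip gives the robot as it stands.
- The arm moves only by the tool drive_tool, never from a script. Its argument "increments" is a list of rows, each a list of 7 numbers: the closure in counts, from 0 (fully open) to 255 (shut), then the shift along the tool's x, y, z in cm, then the turn, a rotation vector about the tool's x, y, z in rad. A call has 1 to 20 rows; each row is the pose to reach, as a shift and turn from the pose commanded when the call began, along the tool's axes at that moment; what a row does not reach only later rows make up. A row lasts 1/10 s, in which the tool goes at most 50 mm and 8.59 degrees, less where a joint would pass 70% of its speed; a pose out of reach is approached as far as the arm can. A call with a gripper value outside its range is refused whole. The fingers move at their own pace and stop on an object; "force" is the grip in N (left out, the last holds). Time passes only in rows, so rows that repeat a pose let the fingers close. It gives the time, the measured TCP pose, the force and the opening at its end, in the units of the state.
- manip.sense(): the state, without advancing time (a new reading comes with each control period).
- manip.snapshot(name): name is "side" or "top" or "wrist"; returns the picture (384x512x3 uint8, red, green, blue); there is no depth.
- manip.camera_model(name): a dict with "mtx" (3x3 intrinsics, pixels), "cam_to_world" (4x4, takes a point from camera to world coordinates). Camera axes: x right, y down, z forward; pixel columns grow to the right and rows downward; lengths in m; the calibration is good to about 2 mm. A picture is of the moment at which its call begins: read the wrist's pose just before it. camera_model takes no time and is no camera call; for the wrist camera it gives the pose at the moment of the call.
- manip.sign_off(): hands the job in, once; it reports no verdict.
The state is a dict: "t": time; "q": joint angles; "qd": joint speeds; "tau": joint torques, N m; "tcp_pos": TCP position; "tool_rot": TCP orientation; "force": force on the tool from outside, world axes, zero at the start; "ft_torque": the same for the moment, N m; "finger_gap": opening from 0.0 (shut) to 1.0 (fully open).
Only numpy, scipy, OpenCV 4.12 (cv2) and the standard library are available. Lean on these libraries where they do the work, as an engineer would, in place of code of your own. Each camera call takes 0.05 s, during which the arm holds its last target. There are 200 camera calls.

TASK

Open the plywood transport case of the town model: squeeze in both tabs of the catch with the tall tabs until they are home, then those of the catch with the short tabs. Then swing the gate by its upright steel handle past the ball detent to its open stop, and finish while still holding the handle with the gate wide open against its stop, because it swings back if let go. Leave everything else on the table and on the case where it is.

Things in the scene. Friction and masses are not known exactly. Their poses are not given: they have to be found in the camera images.
- case: fixed plywood transport case, 250 mm wide (its y), 200 mm deep (its x), 112 mm high, part of its lid clear. Origin on the table under the middle of its front; the front with the gate looks along its -x; its z is up. In front of the gate, near the hinge, an 8 mm thick sill plate lies on the table.
- tall_catch: catch with two upright tabs rising 48 mm above the lid, 50 mm behind the case's front, 56 mm left or right of its middle. Origin on the lid midway between the tabs; axes as the case's. Tabs 8 mm thick (y), 22 mm wide (x), at +y and -y, 54 mm over their outer faces when out, 32 mm when squeezed home; press them together along y. Steel tongues, 14 mm high, reach from them towards the gate.
- short_catch: the other catch, with short tabs, which rise 30 mm above the lid; all other sizes, origin and axes as the tall catch. The two catches swap places from start to start.
- tall_tab_a (a joint): slide of the tall catch's tab on its +y side, m: 0 = fully out (latched, starts 0 to 1.5 mm), grows as the tab is squeezed towards the catch's middle, 11 mm = home on its stop. About 4 N moves it and it stays where it is left; its tongue is clear of the gate beyond 5 mm.
- tall_tab_b (a joint): slide of the tall catch's tab on its -y side, m: 0 = fully out (latched, starts 0 to 1.5 mm), grows as the tab is squeezed towards the catch's middle, 11 mm = home on its stop. About 4 N moves it and it stays where it is left; its tongue is clear of the gate beyond 5 mm.
- short_tab_a (a joint): slide of the short catch's tab on its +y side, m: 0 = fully out (latched, starts 0 to 1.5 mm), grows as the tab is squeezed towards the catch's middle, 11 mm = home on its stop. About 4 N moves it and it stays where it is left; its tongue is clear of the gate beyond 5 mm.
- short_tab_b (a joint): slide of the short catch's tab on its -y side, m: 0 = fully out (latched, starts 0 to 1.5 mm), grows as the tab is squeezed towards the catch's middle, 11 mm = home on its stop. About 4 N moves it and it stays where it is left; its tongue is clear of the gate beyond 5 mm.
- gate_swing (a joint): gate angle, rad: 0 = shut, grows as it opens (anticlockwise seen from above, free end away from the case), open stop at 1.5. A spring pulls it shut (about 2.3 N at the handle when wide open) and a damper slows it. The detent is met between about 0.7 and 1.05 and takes about 5 N at the handle; let go beyond it, the gate swings back to about 1.05.
- gate_hinge (a point): on the gate's upright hinge axis at table height, at the -y end of the case's front. The gate is a plywood panel 229 mm long, 12 mm thick, its top at 112 mm, with steel lugs to 130 mm high that reach 24 mm in over the lid.
- gate_handle: the gate's handle: a plain upright steel post, 18 mm diameter, at the gate's free end, 195 mm from the hinge axis and 37 mm out from the gate's outer face. Origin on the post's axis 65 mm below its top (the top is 165 mm above the table; a bar joins it to the gate 12 mm below the origin); axes turn with the gate and equal the case's when shut.
- detent (a point): top of the steel ball of the detent in the sill plate, 20 mm across, sprung downwards, under the gate's path.
- lid_house: bystander: loose foam block house, 70 x 45 x 52 mm, on the back of the case's lid; origin under its centre.
- pen: bystander: black marker, 140 mm long, 13 mm thick, lying on the back of the case's lid; origin under its middle, x along it.
- mug: bystander: white mug, 80 mm across, 95 mm high, behind the case, to the robot's left; origin under its centre.
- long_house: bystander: foam block house, 110 x 55 x 60 mm, on the map in front of the gate, outside its swing; origin under its centre.
- church: bystander: foam block church 70 x 45 x 58 mm with a tower 85 mm high; origin under its nave.
- tin: bystander: open flat tin, 130 x 85 x 22 mm; origin under its centre.
- paperweight: bystander: round steel weight, 60 mm across, 52 mm high; origin under its centre.

How it is judged:
On the way, in this order (a step that is already met when the one before it is completed fails the run):
1. both tabs of the tall catch are squeezed in while the short catch is still latched and the gate shut (value of joint each of tall_tab_a, tall_tab_b above 0.006 m and value of joint each of short_tab_a, short_tab_b below 0.004 m and value of joint gate_swing below 0.1 rad), for 0.1 s.
2. both tabs of the short catch are squeezed in too (value of joint each of tall_tab_a, tall_tab_b, short_tab_a, short_tab_b above 0.006 m), for 0.1 s.
3. the gate is past its detent (value of joint gate_swing above 1.1 rad), for 0.1 s.
At the end, for the whole second after the job is handed in: The gate stands still within 0.12 rad (7 degrees) of its open stop, held by the fingers on its handle with more than 1 N; all four tabs are squeezed in by more than 6 mm; every bystander is within 30 mm of its start (all of step 2 and value of joint gate_swing between 1.38 and 1.56 rad and velocity of joint gate_swing between -0.1 and 0.1 rad/s and contact force between the fingers and gate_handle above 1 N and distance of each of lid_house, pen, mug, long_house, church, tin, paperweight from where it was at the start of the episode below 0.03 m); the arm keeps its last pose, push and grip.
It fails at once if a bystander is disturbed (moved over 30 mm) (distance of any of lid_house, pen, mug, long_house, church, tin, paperweight from where it was at the start of the episode above 0.03 m).
It also fails if it takes over 51 s, if anything falls off the work surface, if the arm or the gripper's body presses on something with over 40 N, if the wrist force passes 120 N, or if a joint passes its speed limit or range.

## Working session

There is one attempt and no reset: what is moved stays moved. The work goes in short steps, Python scripts to look and compute and a tool call to move; the robot and the scene stay as the last step left them, time stands still between calls to the robot, and variables do not carry over. Pictures are saved under pics/ and viewed, about 8 in all and at most 12, crops included, and the job is handed in when it is done.

Besides the shell and the picture viewer there is one more tool, called after "Request:" by a JSON object that holds its "api" and its "payload", one argument or row to a line. drive_tool: Moves the arm, as the interface text tells. Its arguments: {"type":"object","properties":{"increments":{"type":"array","items":{"type":"array","items":{"type":"number"}}},"force":{"type":"number"}},"required":["increments"]}

```bash
ls; mkdir -p pics; python3 - <<'E'
from station import manip
import cv2
print(manip.sense()); print(manip.pinch_z)
ims=[]
for n in("side","top"):
    im=manip.snapshot(n); cv2.imwrite(f"pics/{n}0.png",im[:,:,::-1])
    c=manip.camera_model(n);print(n,c)
    
    cv2.imwrite(f"pics/{n}0b.png",cv2.resize(im[:,:,::-1],(800,600),interpolation=cv2.INTER_CUBIC))
E
```

```text
pics
{'t': 0.0, 'q': array([ 9.59481201e-01,  5.28457174e-01,  1.43388089e+00,  2.04031630e-06,
        1.18140307e+00, -1.78484739e-01]), 'qd': array([-0.00120705, -0.00093368,  0.00153925,  0.00162201,  0.0014688 ,
       -0.0010657 ]), 'tau': array([ 1.33772250e-03, -4.42352450e+01, -1.78028530e+01, -3.31629917e-05,
        8.26572912e-03,  2.60720111e-05]), 'tcp_pos': array([0.26170409, 0.56679386, 0.23034595]), 'tool_rot': array([ 2.14730080e-01,  9.76672841e-01, -9.91198280e-04, -4.14147902e-04]), 'force': array([ 0.90342352, -0.40048189, -0.57727639]), 'ft_torque': array([-0.00667386,  0.01832314, -0.00890919]), 'finger_gap': 0.9992039309359916}
0.0187
side {'mtx': array([[493.62004532,   0.        , 253.36676545],
       [  0.        , 493.62004532, 198.86201572],
       [  0.        ,   0.        ,   1.        ]]), 'cam_to_world': array([[-0.99826962, -0.05106258,  0.02916119,  0.47820157],
       [-0.05407657,  0.60240278, -0.79635834,  1.57638848],
       [ 0.02309733, -0.79655728, -0.60412169,  1.34235168],
       [ 0.        ,  0.        ,  0.        ,  1.        ]])}
top {'mtx': array([[458.52617303,   0.        , 256.18511198],
       [  0.        , 458.52617303, 194.52746252],
       [  0.        ,   0.        ,   1.        ]]), 'cam_to_world': array([[-0.02403333, -0.98818912,  0.15134289,  0.32606783],
       [-0.99954725,  0.02649366,  0.01426102, -0.04299202],
       [-0.01810221, -0.15093163, -0.98837845,  1.57145007],
       [ 0.        ,  0.        ,  0.        ,  1.        ]])}
```

View pics/side0b.png

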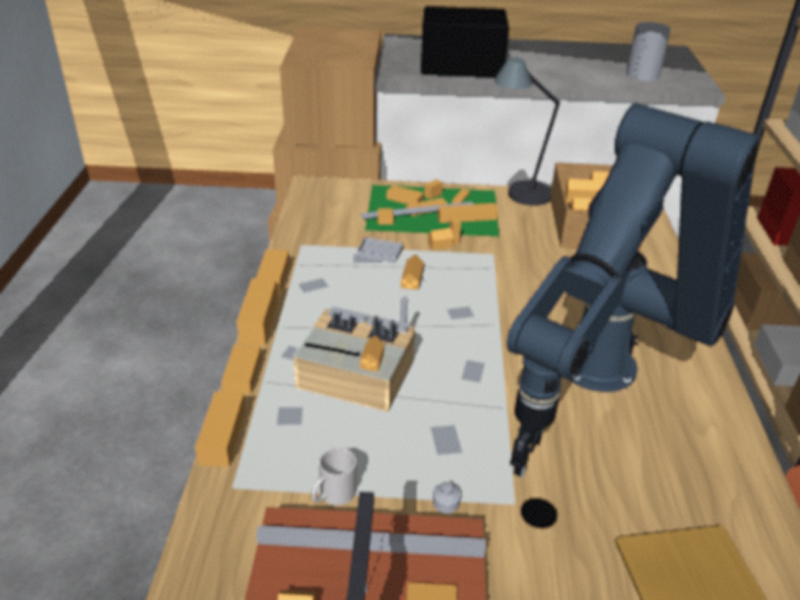

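View pics/top0b.png

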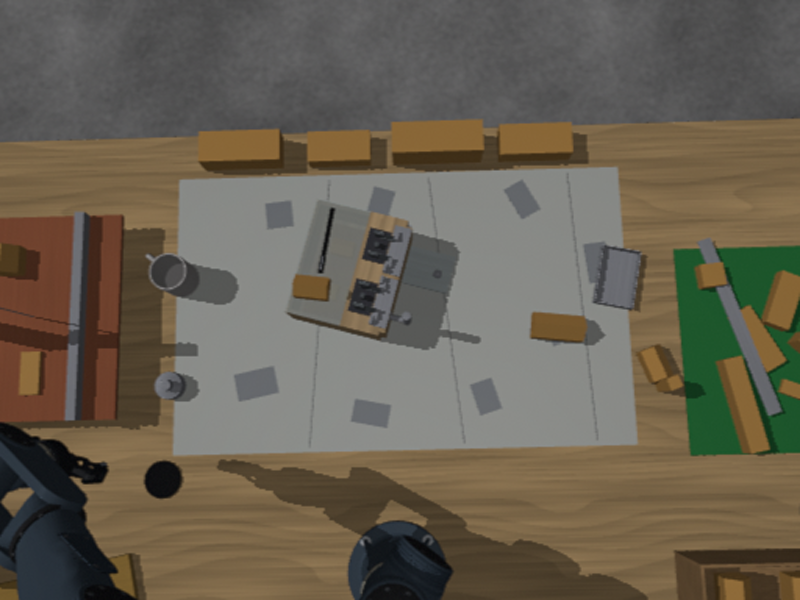

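The top view shows the case near (355,270) with its gate facing right. The handle is at about (405,318) and the hinge at about (408,222), on the far side. I'll enlarge both views.

```bash
python3 - <<'E'
import cv2
a=cv2.imread('pics/top0.png')[120:230,180:310]; b=cv2.imread('pics/side0.png')[184:264,180:280]
cv2.imwrite('pics/topc.png',cv2.resize(a,None,fx=6,fy=5.4 and 5.4,interpolation=cv2.INTER_CUBIC) if 0 else cv2.resize(a,(715,605)[:0] or (650,550),interpolation=cv2.INTER_CUBIC))
cv2.imwrite('pics/sidec.png',cv2.resize(b,(700,560),interpolation=cv2.INTER_CUBIC))
E
```

```text
(no output)
```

View pics/topc.png

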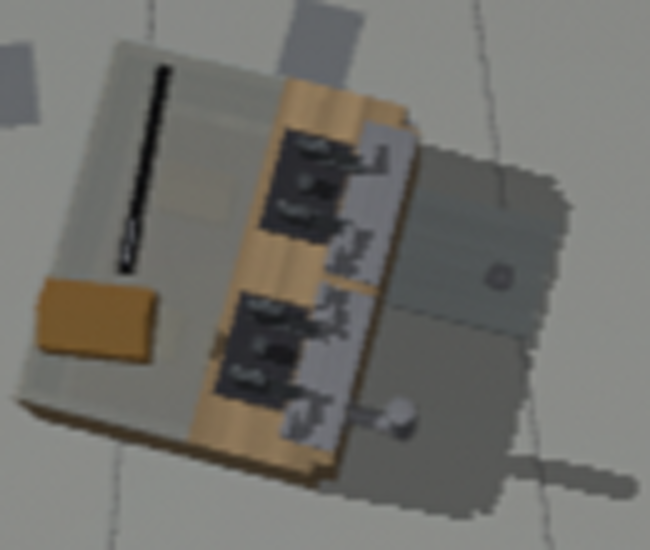

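View pics/sidec.png

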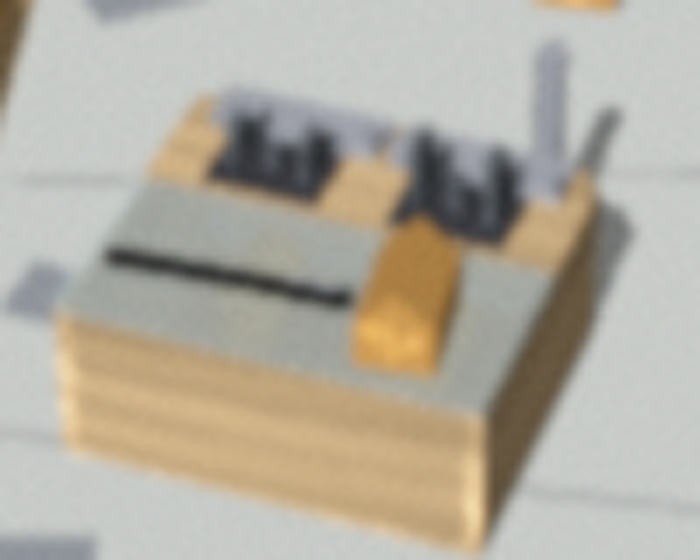

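```bash
cat > h.py <<'E'
import numpy as np
from station import manip
C={n:manip.camera_model(n) for n in("side","top")}
def ray(c,uv):
    if isinstance(c,str): c=C[c]
    M=c["cam_to_world"]; d=M[:3,:3]@np.linalg.solve(c["mtx"],[*uv,1.]); return M[:3,3],d/np.linalg.norm(d)
def plane(c,uv,z):
    o,d=ray(c,uv); return o+d*(z-o[2])/d[2]
def tri(*obs):
    A=np.zeros((3,3));b=np.zeros(3)
    for c,uv in obs:
        o,d=ray(c,uv);P=np.eye(3)-np.outer(d,d);A+=P;b+=P@o
    p=np.linalg.solve(A,b)
    return p,[float(np.linalg.norm((np.eye(3)-np.outer(ray(c,uv)[1],ray(c,uv)[1]))@(p-ray(c,uv)[0]))) for c,uv in obs]
def proj(c,p):
    if isinstance(c,str): c=C[c]
    q=np.linalg.inv(c["cam_to_world"])@np.append(p,1); q=c["mtx"]@q[:3]; return q[:2]/q[2]
E
python3 - <<'E'
from h import *
from scipy.optimize import least_squares
np.set_printoptions(precision=4,suppress=True)
T=lambda x,y:(179.9+x/5,119.9+y/5); S=lambda x,y:(179.9+x/7,183.9+y/7)
print('handle top',tri(("top",T(400,415)),("side",S(553,45))))
print('back far',tri(("top",T(118,42)),("side",S(60,312))))
print('back near',tri(("top",T(18,400)),("side",S(487,412))))
print('house top z164', plane("top",T(97,310),.164))
obs=[((.2,-.125,.112),"top",T(118,42)),((.2,.125,.112),"top",T(18,400)),((.2,-.125,.112),"side",S(60,312)),((.2,.125,.112),"side",S(487,412)),
((.2,-.125,0),"side",S(68,450)),((.2,.125,0),"side",S(475,550)),((.05,.056,.114),"top",T(263,350)),((.05,-.056,.114),"top",T(307,187))]
def W(p,m):
    c,s=np.cos(p[2]),np.sin(p[2]);return np.array([p[0]+c*m[0]-s*m[1],p[1]+s*m[0]+c*m[1],m[2]])
f=lambda p:np.concatenate([proj(c,W(p,m))-uv for m,c,uv in obs])
r=least_squares(f,[.5,-.05,1.3]); print(r.x,r.fun)
for s in(1,-1):
    for h in(.142,.160):
        print(s,h,[(np.round((proj("side",W(r.x,(.05,.056*s+.023*k,h)))-[179.9,183.9])*7),np.round((proj("top",W(r.x,(.05,.056*s+.023*k,h)))-[179.9,119.9])*5)) for k in(1,-1)])
    print(W(r.x,(.05,.056*s,.112)))
q=W(r.x,(0,0,0)); h=tri(("top",T(400,415)),("side",S(553,45)))[0]-q
c,s=np.cos(r.x[2]),np.sin(r.x[2]);print('handle in case',c*h[0]+s*h[1],-s*h[0]+c*h[1],h[2])
E
```

```text
handle top (array([ 0.5153, -0.0336,  0.1656]), [0.00047902718799366846, 0.0004790271879938082])
back far (array([0.7776, 0.1481, 0.1006]), [0.0010741187360680286, 0.001074118736067999])
back near (array([0.5387, 0.2143, 0.1037]), [0.0008415588607761247, 0.0008415588607761243])
house top z164 [0.5863 0.1541 0.164 ]
[ 0.6056 -0.01    1.3047] [-1.0621 -1.0007 -0.9372  0.2586 -0.8149 -2.0295  0.0934 -1.4054 -0.3371
 -0.1787  1.2699  0.5886  0.343   0.5085  0.029   0.1384]
1 0.142 [(array([497., 174.]), array([253., 380.])), (array([419., 157.]), array([271., 311.]))]
1 0.16 [(array([497., 149.]), array([251., 376.])), (array([420., 131.]), array([269., 306.]))]
[0.5647 0.0529 0.112 ]
-1 0.142 [(array([310., 132.]), array([296., 212.])), (array([234., 115.]), array([314., 144.]))]
-1 0.16 [(array([309., 107.]), array([295., 205.])), (array([234.,  90.]), array([312., 136.]))]
[0.6727 0.0235 0.112 ]
handle in case -0.046471508838388284 0.080864795618106 0.16556304234347646
```

The triangulated handle top is at z = 0.166, which agrees with 165 mm. Handle and catches also fit the case model. The tall catch is the near one, at about (0.565, 0.053), because the side-view tab tops match z = 0.160. The short catch is at about (0.673, 0.024). I'll go above the tall catch first.

```bash
cat >> h.py <<'E'
from scipy.spatial.transform import Rotation as R
def rot(ya):  # tool down, tool y at world angle ya (deg)
    a=np.radians(ya);y=np.array([np.cos(a),np.sin(a),0]);z=np.array([0,0,-1.]);return R.from_matrix(np.c_[np.cross(y,z),y,z])
def inc(p0,R0,p1,R1):
    return np.round(np.r_[R0.inv().apply(np.array(p1)-p0)*100,(R0.inv()*R1).as_rotvec()],3)
E
python3 - <<'E'
from h import *
s=manip.sense(); R0=R.from_quat(s['tool_rot'])
print(inc(s['tcp_pos'],R0,[.565,.053,.24],rot(-15.25)))
E
```

```text
[-4.9080e+01 -3.3931e+01 -9.0700e-01 -2.0000e-03  1.0000e-03  1.4040e+00]
```

Request:
{"api": "drive_tool", "payload": {
  "increments": [
    [0,-2,-1.4,0,0,0,0.06],
    [0,-5.5,-3.8,-0.1,0,0,0.16],
    [0,-9.5,-6.6,-0.2,0,0,0.27],
    [0,-13.5,-9.3,-0.3,0,0,0.39],
    [0,-17.5,-12.1,-0.3,0,0,0.5],
    [0,-21.5,-14.9,-0.4,0,0,0.61],
    [0,-25.5,-17.6,-0.5,0,0,0.73],
    [0,-29.5,-20.4,-0.5,0,0,0.84],
    [0,-33.5,-23.2,-0.6,0,0,0.96],
    [0,-37.5,-25.9,-0.7,0,0,1.07],
    [0,-41.5,-28.7,-0.8,0,0,1.19],
    [0,-45.5,-31.5,-0.9,0,0,1.3],
    [0,-48,-33.2,-0.9,0,0,1.37],
    [0,-49.1,-33.9,-0.9,0,0,1.404],
    [0,-49.1,-33.9,-0.9,0,0,1.404],
    [0,-49.1,-33.9,-0.9,0,0,1.404],
    [0,-49.1,-33.9,-0.9,0,0,1.404]
  ],
  "force": 60
}}

```text
t: 1.8
tcp_pos: [0.5644, 0.0554, 0.2401]
tool_rot: [0.794, 0.608, -0.0, -0.001]
force: [0.5, 0.5, 0.9]
finger_gap: 1.004
```

```bash
python3 - <<'E'
from h import *
import cv2,pickle
c=manip.camera_model("wrist"); im=manip.snapshot("wrist")
pickle.dump(c,open('w1.pkl','wb'))
cv2.imwrite('pics/w1.png',cv2.resize(im[:,:,::-1],(800,600),interpolation=cv2.INTER_CUBIC))
s=manip.sense();print(s['t'],s['tcp_pos'],s['tool_rot'],rot(-15.25).as_quat());print(c)
E
```

```text
1.85 [0.56453714 0.0554222  0.24025928] [ 7.93815732e-01  6.08158116e-01 -2.47043427e-04 -4.77972635e-04] [0.79467956 0.60702915 0.         0.        ]
{'mtx': array([[305.62852876,   0.        , 262.54982198],
       [  0.        , 305.62852876, 193.06446022],
       [  0.        ,   0.        ,   1.        ]]), 'cam_to_world': array([[ 0.96542696, -0.24863294, -0.07830993,  0.58520143],
       [-0.26066922, -0.92258085, -0.28442244,  0.12738877],
       [-0.00153045,  0.29500208, -0.95549538,  0.38215072],
       [ 0.        ,  0.        ,  0.        ,  1.        ]])}
```

View pics/w1.png

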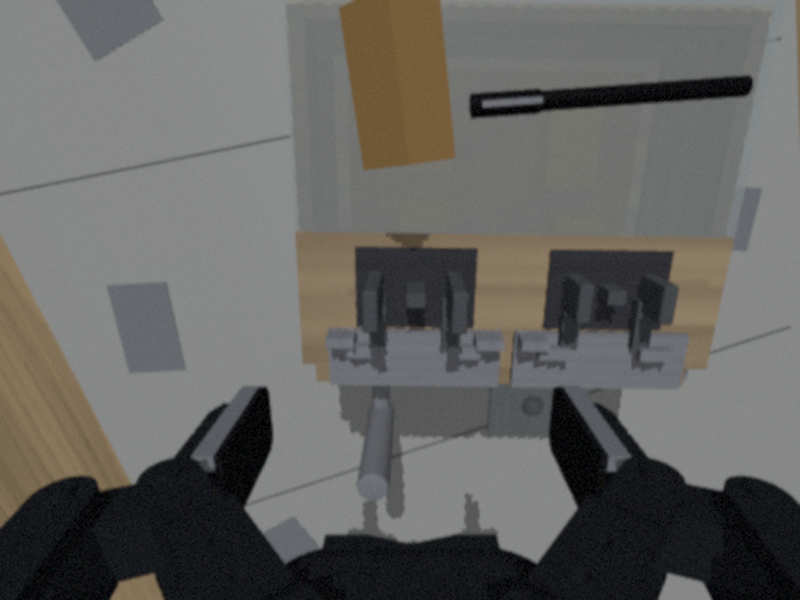

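The wrist picture shows both catches (800 px scale): the near one around (415,290), the far one around (610,290), and the handle top at (372,486). I'll enlarge it to check tab heights and exact centres.

```bash
python3 - <<'E'
import cv2
im=cv2.imread('pics/w1.png')[235:395,290:740]
im=cv2.resize(im,(790,281),interpolation=cv2.INTER_CUBIC)
im=cv2.convertScaleAbs(im,alpha=1.8,beta=10)
cv2.imwrite('pics/w1c.png',im)
from h import *
import pickle;c=pickle.load(open('w1.pkl','rb'))
def W(m,p=(.6056,-.01,1.3047)):
    C,s=np.cos(p[2]),np.sin(p[2]);return np.array([p[0]+C*m[0]-s*m[1],p[1]+s*m[0]+C*m[1],m[2]])
px=lambda m:np.round((proj(c,W(m))*1.5625-[290,235])*790/450)
for s,n in((1,'near'),(-1,'far')):
  for h in(.160,.142):
    print(n,h,'tab tops a/b outer-front, outer-back',[px((x,.056*s+k*.027,h)) for k in(1,-1) for x in(.039,.061)])
print('handle',proj(c,W((-.0465,.081,.165)))*1.5625)
E
```

```text
near 0.16 tab tops a/b outer-front, outer-back [array([116., 183.]), array([113., 108.]), array([306., 183.]), array([309., 109.])]
near 0.142 tab tops a/b outer-front, outer-back [array([122., 161.]), array([120.,  91.]), array([300., 161.]), array([302.,  92.])]
far 0.16 tab tops a/b outer-front, outer-back [array([510., 184.]), array([519., 110.]), array([700., 184.]), array([714., 110.])]
far 0.142 tab tops a/b outer-front, outer-back [array([490., 162.]), array([497.,  92.]), array([667., 162.]), array([679.,  93.])]
handle [363.59218268 489.60298365]
```

View pics/w1c.png

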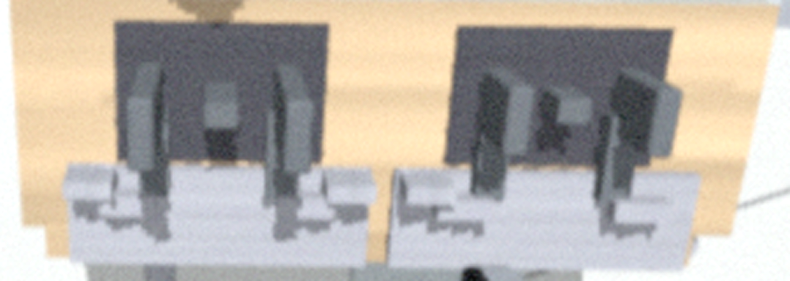

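The far catch clearly matches z = 0.142 at the tab tops, so it is the short one, and the near catch is tall. The near catch reads about 2 mm further towards case -y than the fit, so I'll shift by that and descend open.

Request:
{"api": "drive_tool", "payload": {
  "increments": [
    [0,-0.1,0.1,1,0,0,0],
    [0,-0.1,0.15,3,0,0,0],
    [0,-0.1,0.15,5.5,0,0,0],
    [0,-0.1,0.15,8,0,0,0],
    [0,-0.1,0.15,10,0,0,0],
    [0,-0.1,0.15,10.8,0,0,0],
    [0,-0.1,0.15,10.8,0,0,0],
    [0,-0.1,0.15,10.8,0,0,0]
  ]
}}

```text
t: 2.65
tcp_pos: [0.5673, 0.0526, 0.1328]
tool_rot: [0.794, 0.607, 0.0, 0.0]
force: [0.5, -0.1, 0.3]
finger_gap: 1.004
```

```bash
python3 - <<'E'
from h import *
import cv2
s=manip.sense();print(s['t'],s['tcp_pos'],s['force'])
im=manip.snapshot("wrist")
cv2.imwrite('pics/w2.png',cv2.convertScaleAbs(cv2.resize(im[:,:,::-1],(800,600),interpolation=cv2.INTER_CUBIC),alpha=1.6,beta=5))
E
```

```text
2.65 [0.56725716 0.05256832 0.13278831] [ 0.51724629 -0.09628942  0.25040481]
```

View pics/w2.png

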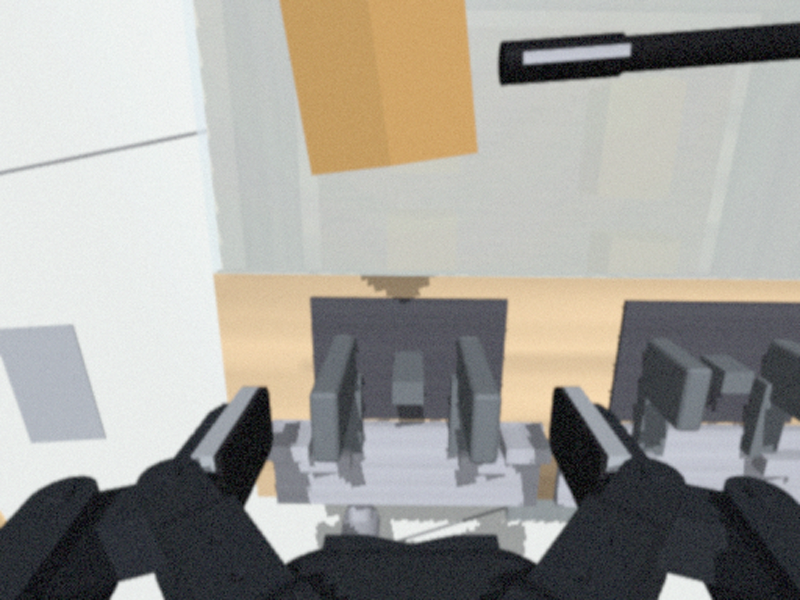

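The tall tabs (tops from x = 312 to 500, centre about 406) lie centred between the fingers (midpoint about 411) and are clearly taller than the right pair. Next I squeeze.

Request:
{"api": "drive_tool", "payload": {
  "increments": [
    [60,0,0,0,0,0,0],
    [90,0,0,0,0,0,0],
    [110,0,0,0,0,0,0],
    [130,0,0,0,0,0,0],
    [150,0,0,0,0,0,0],
    [170,0,0,0,0,0,0],
    [180,0,0,0,0,0,0],
    [180,0,0,0,0,0,0],
    [180,0,0,0,0,0,0],
    [180,0,0,0,0,0,0]
  ],
  "force": 40
}}

```text
t: 3.7
tcp_pos: [0.5662, 0.0526, 0.134]
tool_rot: [0.795, 0.607, -0.0, -0.0]
force: [-4.3, 0.7, 13.1]
finger_gap: 0.347
```

Request:
{"api": "drive_tool", "payload": {
  "increments": [
    [120,0,0,0,0,0,0],
    [60,0,0,0,0,0,0],
    [0,0,0,0,0,0,0],
    [0,0,0,0,0,0,0],
    [0,0,0,0,0,0,0],
    [0,0,0,-1,0,0,0],
    [0,0,0,-3,0,0,0],
    [0,0,0,-5,0,0,0],
    [0,0,1,-6,0,0,0],
    [0,0,3.5,-6,0,0,0],
    [0,0,6.5,-6,0,0,0],
    [0,0,9.5,-6,0,0,0],
    [0,0,11.2,-6,0,0,0],
    [0,0,11.2,-6,0,0,0],
    [0,0,11.2,-6,0,0,0]
  ]
}}

```text
t: 5.2
tcp_pos: [0.6741, 0.023, 0.1923]
tool_rot: [0.795, 0.607, -0.0, -0.001]
force: [-0.8, 0.4, -0.0]
finger_gap: 0.998
```

```bash
python3 - <<'E'
from h import *
import cv2
s=manip.sense();print(s['t'],s['tcp_pos'],s['force'])
im=manip.snapshot("wrist")
cv2.imwrite('pics/w3.png',cv2.convertScaleAbs(cv2.resize(im[:,:,::-1],(800,600),interpolation=cv2.INTER_CUBIC),alpha=1.6,beta=5))
E
```

```text
5.2 [0.67406598 0.02303452 0.19231753] [-0.75419458  0.35522842 -0.01413276]
```

View pics/w3.png

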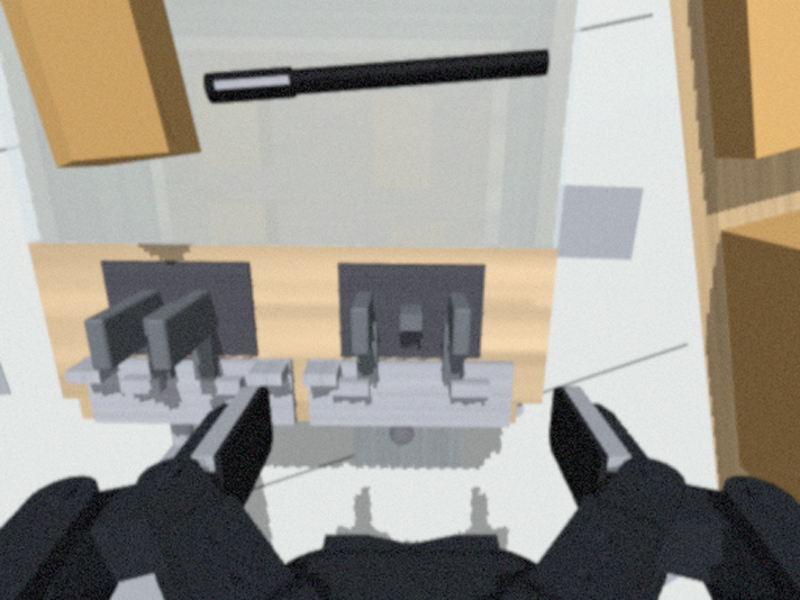

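The tall tabs are squeezed together. The short tabs (x = 352 to 470, centre 411) are centred between the fingers, so I descend and squeeze.

Request:
{"api": "drive_tool", "payload": {
  "increments": [
    [0,0,0,1.5,0,0,0],
    [0,0,0,4,0,0,0],
    [0,0,0,6,0,0,0],
    [0,0,0,6.9,0,0,0],
    [30,0,0,6.9,0,0,0],
    [60,0,0,6.9,0,0,0],
    [90,0,0,6.9,0,0,0],
    [110,0,0,6.9,0,0,0],
    [130,0,0,6.9,0,0,0],
    [150,0,0,6.9,0,0,0],
    [170,0,0,6.9,0,0,0],
    [180,0,0,6.9,0,0,0],
    [180,0,0,6.9,0,0,0],
    [180,0,0,6.9,0,0,0],
    [180,0,0,6.9,0,0,0]
  ],
  "force": 40
}}

```text
t: 6.75
tcp_pos: [0.6743, 0.0233, 0.1255]
tool_rot: [0.795, 0.607, -0.0, -0.0]
force: [-4.8, 1.0, 11.0]
finger_gap: 0.353
```

```bash
python3 - <<'E'
from h import *
import pickle;c=pickle.load(open('w1.pkl','rb'))
np.set_printoptions(precision=4,suppress=True)
T=lambda x,y:(179.9+x/5,119.9+y/5); S=lambda x,y:(179.9+x/7,183.9+y/7)
w=(372/1.5625,486/1.5625)
print(tri(("top",T(400,415)),("side",S(553,45)),(c,w)), plane(c,w,.165))
p0=np.array([.6741,.0230,.1233])
print(inc(p0,rot(-15.25),[.516,-.034,.25],rot(-105.25)))
E
```

```text
(array([ 0.5169, -0.0343,  0.1635]), [0.0018751476177575723, 0.0016823741218232311, 0.0028479711801172166]) [ 0.5203 -0.0325  0.165 ]
[ -9.658 -13.754 -12.67    0.      0.      1.571]
```

Request:
{"api": "drive_tool", "payload": {
  "increments": [
    [120,0,0,0,0,0,0],
    [60,0,0,0,0,0,0],
    [0,0,0,0,0,0,0],
    [0,0,0,0,0,0,0],
    [0,0,0,0,0,0,0],
    [0,0,0,-2,0,0,0],
    [0,0,0,-5.5,0,0,0],
    [0,0,0,-9,0,0,0],
    [0,-0.8,-1.1,-12,0,0,0.14],
    [0,-1.7,-2.4,-12.7,0,0,0.28],
    [0,-2.6,-3.7,-12.7,0,0,0.42],
    [0,-3.4,-4.8,-12.7,0,0,0.56],
    [0,-4.3,-6.1,-12.7,0,0,0.7],
    [0,-5.2,-7.3,-12.7,0,0,0.84],
    [0,-6,-8.5,-12.7,0,0,0.98],
    [0,-6.9,-9.8,-12.7,0,0,1.12],
    [0,-7.7,-11,-12.7,0,0,1.26],
    [0,-8.6,-12.2,-12.7,0,0,1.4],
    [0,-9.3,-13.2,-12.7,0,0,1.52],
    [0,-9.6,-13.6,-12.7,0,0,1.571]
  ]
}}

```text
t: 8.75
tcp_pos: [0.5172, -0.0342, 0.2503]
tool_rot: [0.991, -0.135, -0.0, 0.0]
force: [0.3, 0.8, 0.3]
finger_gap: 0.997
```

Request:
{"api": "drive_tool", "payload": {
  "increments": [
    [0,0,0,0,0,0,0],
    [0,0,0,0,0,0,0]
  ]
}}

```text
t: 8.95
tcp_pos: [0.5188, -0.0341, 0.2504]
tool_rot: [0.991, -0.132, 0.0, -0.0]
force: [-0.2, -0.2, -0.8]
finger_gap: 1.0
```

```bash
python3 - <<'E'
from h import *
import cv2,pickle
s=manip.sense();print(s['t'],s['tcp_pos'],s['tool_rot'],rot(-105.25).as_quat(),s['q'])
c=manip.camera_model("wrist");pickle.dump(c,open('w4.pkl','wb'))
im=manip.snapshot("wrist")
print('proj handle top',proj(c,[.518,-.034,.165])*1.5625, 'tcp',proj(c,s['tcp_pos'])*1.5625,'tcp axis at .165',proj(c,[*s['tcp_pos'][:2],.165])*1.5625)
cv2.imwrite('pics/w4.png',cv2.convertScaleAbs(cv2.resize(im[:,:,::-1],(800,600),interpolation=cv2.INTER_CUBIC),alpha=1.6,beta=5))
E
```

```text
8.95 [ 0.51875846 -0.03406026  0.2504483 ] [ 9.91217340e-01 -1.32242448e-01  3.47052149e-04 -4.35117035e-06] [ 0.99115774 -0.13268888  0.          0.        ] [-2.80797212e-01  3.61806644e-01  1.67182334e+00  1.24176447e-04
  1.10727746e+00  1.55520557e+00]
proj handle top [409.73274754 315.10438974] tcp [408.85801313 395.9394184 ] tcp axis at .165 [409.45195739 313.69518641]
```

View pics/w4.png

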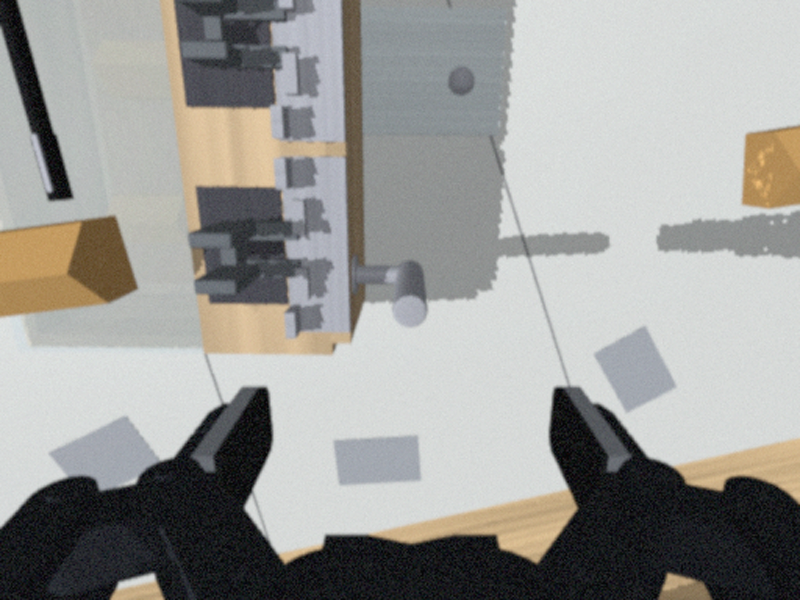

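The post top at (410,312) lies exactly on the tool axis (409,314). Descend and grip.

Request:
{"api": "drive_tool", "payload": {
  "increments": [
    [0,0,0,2,0,0,0],
    [0,0,0,5,0,0,0],
    [0,0,0,8,0,0,0],
    [0,0,0,10.5,0,0,0],
    [0,0,0,11.6,0,0,0],
    [60,0,0,11.6,0,0,0],
    [120,0,0,11.6,0,0,0],
    [160,0,0,11.6,0,0,0],
    [200,0,0,11.6,0,0,0],
    [255,0,0,11.6,0,0,0],
    [255,0,0,11.6,0,0,0],
    [255,0,0,11.6,0,0,0],
    [255,0,0,11.6,0,0,0]
  ],
  "force": 40
}}

```text
t: 10.3
tcp_pos: [0.5192, -0.0341, 0.1354]
tool_rot: [0.991, -0.133, 0.001, 0.0]
force: [-1.3, 0.8, 5.9]
finger_gap: 0.195
```

```bash
cat > arc.py <<'E'
from h import *
np.set_printoptions(precision=2,suppress=True)
def rows(p0,ya0,hinge,angles):
    for a in angles:
        r=R.from_rotvec([0,0,a]); p=hinge+r.apply(np.array(p0)-hinge)
        print(round(a,2),inc(p0,rot(ya0),p,rot(ya0+np.degrees(a))),np.round(p,3))
E
python3 - <<'E'
from arc import *
s=manip.sense();print(s['t'],s['tcp_pos'],s['force'],s['finger_gap'],R.from_quat(s['tool_rot']).as_matrix()[:,1])
p0=np.array([.5185,-.0342,.1343])
cx=np.array([.263,.965,0]);cy=np.array([-.965,.263,0])
H=p0+.045*cx-.195*cy;print(H)
rows(p0,-105.25,H,np.arange(.05,.61,.05))
E
```

```text
10.3 [ 0.52 -0.03  0.14] [-1.28  0.79  5.9 ] 0.1954136468995974 [-0.26 -0.96 -0.  ]
[ 0.72 -0.04  0.13]
0.05 [ 0.25  0.97  0.    0.    0.   -0.05] [ 0.52 -0.04  0.13]
0.1 [ 0.55  1.93  0.    0.    0.   -0.1 ] [ 0.52 -0.05  0.13]
0.15 [ 0.89  2.86  0.    0.    0.   -0.15] [ 0.52 -0.06  0.13]
0.2 [ 1.28  3.79  0.    0.    0.   -0.2 ] [ 0.52 -0.07  0.13]
0.25 [ 1.72  4.68  0.    0.    0.   -0.25] [ 0.52 -0.08  0.13]
0.3 [ 2.2   5.56  0.    0.    0.   -0.3 ] [ 0.53 -0.09  0.13]
0.35 [ 2.73  6.42  0.    0.    0.   -0.35] [ 0.53 -0.1   0.13]
0.4 [ 3.29  7.24  0.    0.    0.   -0.4 ] [ 0.53 -0.11  0.13]
0.45 [ 3.9   8.04  0.    0.    0.   -0.45] [ 0.54 -0.12  0.13]
0.5 [ 4.55  8.8   0.    0.    0.   -0.5 ] [ 0.54 -0.13  0.13]
0.55 [ 5.23  9.53  0.    0.    0.   -0.55] [ 0.54 -0.14  0.13]
0.6 [ 5.95 10.23  0.    0.    0.   -0.6 ] [ 0.55 -0.15  0.13]
```

Request:
{"api": "drive_tool", "payload": {
  "increments": [
    [255,0.1,0.5,0,0,0,-0.03],
    [255,0.25,0.97,0,0,0,-0.05],
    [255,0.4,1.45,0,0,0,-0.075],
    [255,0.55,1.93,0,0,0,-0.1],
    [255,0.72,2.4,0,0,0,-0.125],
    [255,0.89,2.86,0,0,0,-0.15],
    [255,1.28,3.79,0,0,0,-0.2],
    [255,1.72,4.68,0,0,0,-0.25],
    [255,2.2,5.56,0,0,0,-0.3],
    [255,2.73,6.42,0,0,0,-0.35],
    [255,3.29,7.24,0,0,0,-0.4],
    [255,3.9,8.04,0,0,0,-0.45],
    [255,4.55,8.8,0,0,0,-0.5],
    [255,4.55,8.8,0,0,0,-0.5],
    [255,4.55,8.8,0,0,0,-0.5]
  ]
}}

```text
t: 11.8
tcp_pos: [0.5392, -0.131, 0.1354]
tool_rot: [0.993, 0.117, 0.0, 0.0]
force: [-1.6, 1.8, 6.7]
finger_gap: 0.193
```

```bash
python3 - <<'E'
from arc import *
s=manip.sense();Rm=R.from_quat(s['tool_rot'])
print(s['t'],np.round(s['tcp_pos'],4),s['finger_gap'],'force in tool axes (x to hinge,y opening)',Rm.inv().apply(s['force']),s['ft_torque'])
p0=np.array([.5185,-.0342,.1343])
cx=np.array([.263,.965,0]);cy=np.array([-.965,.263,0])
H=p0+.045*cx-.195*cy
r=R.from_rotvec([0,0,.5]);print(np.round(H+r.apply(p0-H),4))
E
```

```text
11.8 [ 0.54 -0.13  0.14] 0.19292649291915864 force in tool axes (x to hinge,y opening) [-1.13 -2.1  -6.72] [0.22 0.23 0.27]
[ 0.54 -0.13  0.13]
```

Radial force is only about 1 N, so the arc fits. Continue past the detent to the stop.

```bash
python3 - <<'E'
from arc import *
p0=np.array([.5185,-.0342,.1343])
cx=np.array([.263,.965,0]);cy=np.array([-.965,.263,0])
H=p0+.045*cx-.195*cy
p1=H+R.from_rotvec([0,0,.5]).apply(p0-H); ya=-105.25+np.degrees(.5)
rows(p1,ya,H,[.06,.12,.18,.24,.3,.36,.42,.48,.54,.6,.66,.72,.78,.84,.9,.95,.98,1.0,1.02])
E
```

```text
0.06 [ 0.3   1.16  0.    0.    0.   -0.06] [ 0.55 -0.14  0.13]
0.12 [ 0.68  2.3   0.    0.    0.   -0.12] [ 0.55 -0.15  0.13]
0.18 [ 1.12  3.42  0.    0.    0.   -0.18] [ 0.56 -0.16  0.13]
0.24 [ 1.63  4.51  0.    0.    0.   -0.24] [ 0.57 -0.17  0.13]
0.3 [ 2.2   5.56  0.    0.    0.   -0.3 ] [ 0.57 -0.18  0.13]
0.36 [ 2.84  6.58  0.    0.    0.   -0.36] [ 0.58 -0.19  0.13]
0.42 [ 3.53  7.56  0.    0.    0.   -0.42] [ 0.59 -0.2   0.13]
0.48 [ 4.28  8.5   0.    0.    0.   -0.48] [ 0.6  -0.2   0.13]
0.54 [ 5.09  9.39  0.    0.    0.   -0.54] [ 0.61 -0.21  0.13]
0.6 [ 5.95 10.23  0.    0.    0.   -0.6 ] [ 0.62 -0.22  0.13]
0.66 [ 6.86 11.01  0.    0.    0.   -0.66] [ 0.63 -0.22  0.13]
0.72 [ 7.81 11.74  0.    0.    0.   -0.72] [ 0.64 -0.23  0.13]
0.78 [ 8.8  12.41  0.    0.    0.   -0.78] [ 0.65 -0.23  0.13]
0.84 [ 9.84 13.03  0.    0.    0.   -0.84] [ 0.67 -0.23  0.13]
0.9 [10.91 13.57  0.    0.    0.   -0.9 ] [ 0.68 -0.24  0.13]
0.95 [11.82 13.98  0.    0.    0.   -0.95] [ 0.69 -0.24  0.13]
0.98 [12.38 14.2   0.    0.    0.   -0.98] [ 0.69 -0.24  0.13]
1.0 [12.75 14.34  0.    0.    0.   -1.  ] [ 0.7  -0.24  0.13]
1.02 [13.13 14.47  0.    0.    0.   -1.02] [ 0.7  -0.24  0.13]
```

Request:
{"api": "drive_tool", "payload": {
  "increments": [
    [255,0.15,0.58,0,0,0,-0.03],
    [255,0.3,1.16,0,0,0,-0.06],
    [255,0.68,2.3,0,0,0,-0.12],
    [255,1.12,3.42,0,0,0,-0.18],
    [255,1.63,4.51,0,0,0,-0.24],
    [255,2.2,5.56,0,0,0,-0.3],
    [255,2.84,6.58,0,0,0,-0.36],
    [255,3.53,7.56,0,0,0,-0.42],
    [255,4.28,8.5,0,0,0,-0.48],
    [255,5.09,9.39,0,0,0,-0.54],
    [255,5.95,10.23,0,0,0,-0.6],
    [255,6.86,11.01,0,0,0,-0.66],
    [255,7.81,11.74,0,0,0,-0.72],
    [255,8.8,12.41,0,0,0,-0.78],
    [255,9.84,13.03,0,0,0,-0.84],
    [255,10.91,13.57,0,0,0,-0.9],
    [255,11.82,13.98,0,0,0,-0.95],
    [255,12.38,14.2,0,0,0,-0.98],
    [255,12.38,14.2,0,0,0,-0.98],
    [255,12.38,14.2,0,0,0,-0.98]
  ]
}}

```text
t: 13.8
tcp_pos: [0.6905, -0.2374, 0.1355]
tool_rot: [0.821, 0.571, -0.001, -0.003]
force: [-5.9, 5.9, 9.2]
finger_gap: 0.198
```

```bash
python3 - <<'E'
from arc import *
import cv2
s=manip.sense();Rm=R.from_quat(s['tool_rot'])
print(s['t'],np.round(s['tcp_pos'],4).tolist(),s['finger_gap'],'tool force',Rm.inv().apply(s['force']),s['ft_torque'])
p0=np.array([.5185,-.0342,.1343])
cx=np.array([.263,.965,0]);cy=np.array([-.965,.263,0])
H=p0+.045*cx-.195*cy
a=lambda v:np.arctan2(v[1],v[0])
print('gate angle est',(a(s['tcp_pos']-H)-a(p0-H))%(2*np.pi))
im=manip.snapshot("top")[90:250,140:354]
cv2.imwrite('pics/end.png',cv2.resize(im[:,:,::-1],(749,560),interpolation=cv2.INTER_CUBIC))
E
```

```text
13.8 [0.6905, -0.2374, 0.1355] 0.19765417108803615 tool force [ 3.55 -7.63 -9.1 ] [0.88 0.77 0.29]
gate angle est 1.4675490755426326
```

View pics/end.png

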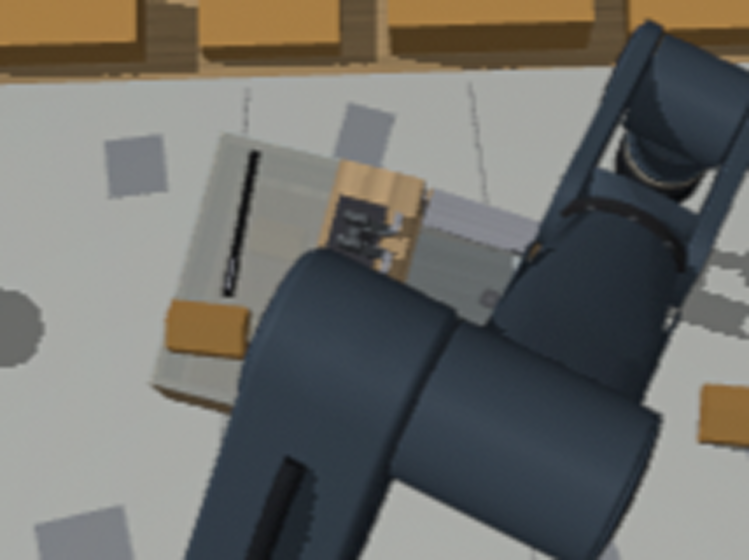

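The gate stands open perpendicular to the case front, with the bystanders in view undisturbed. I'll nudge slightly further and hold, to confirm it is on the stop.

Request:
{"api": "drive_tool", "payload": {
  "increments": [
    [255,0,0.2,0,0,0,0],
    [255,0,0.4,0,0,0,0],
    [255,0,0.4,0,0,0,0],
    [255,0,0.4,0,0,0,0],
    [255,0,0.4,0,0,0,0],
    [255,0,0.4,0,0,0,0]
  ]
}}

```text
t: 14.45
tcp_pos: [0.6926, -0.238, 0.1354]
tool_rot: [0.821, 0.571, -0.002, -0.005]
force: [-10.0, 8.0, 10.7]
finger_gap: 0.196
```

```bash
python3 - <<'E'
from arc import *
import cv2
s=manip.sense();Rm=R.from_quat(s['tool_rot'])
print(s['t'],np.round(s['tcp_pos'],4).tolist(),s['finger_gap'],'tool force',Rm.inv().apply(s['force']),np.abs(s['qd']).max())
im=manip.snapshot("side")
cv2.imwrite('pics/end2.png',cv2.resize(im[:,:,::-1],(800,600),interpolation=cv2.INTER_CUBIC))
E
```

```text
14.45 [0.6926, -0.238, 0.1354] 0.1962919284101265 tool force [  4.06 -12.24 -10.52] 0.0009754743156350286
```

View pics/end2.png

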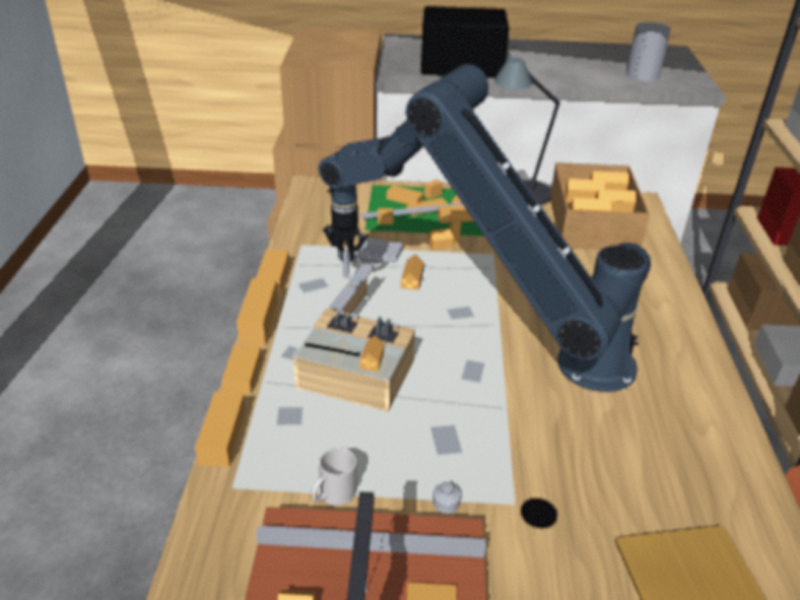

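```bash
python3 -c "
from station import manip
print(manip.sign_off())"
```

```text
the job is handed in; nothing more can be done
None
```

I squeezed the tall catch home (the near one), then the short catch. I then gripped the handle post and swung the gate past the detent to its open stop. The job was handed in at about 14.5 s with the grip still closed on the handle; `sign_off` gives no verdict.

**Gate:** My estimate is about 1.47–1.48 rad. It comes from the fingertip position and an assumed hinge point, not a direct reading. The nudge against the stop moved the tool about 2 mm of the 4 mm commanded and raised the push from 7.6 N to 12 N. The joints are at rest, and the post is in the fingers (measured opening about 17 mm for the 18 mm post).

**Catches:** I saw the tall tabs squeezed in a close wrist picture. For the short tabs I have only the closed grip reading, which matched the tall squeeze (0.353 against 0.347), and a small final picture consistent with it. Both read about 30 mm between the pads, slightly under the stated 32 mm.

**Bystanders:** In the last pictures, every bystander I could see stands where it began. The arm partly hides the tin in the last side picture. I compared them by eye and did not measure their positions.

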